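# Stow the large screwdriver in the service tray and latch its keeper bar

### The arm

A 6-joint arm with a two-finger parallel gripper is mounted at the origin on a cart in front of the work surface, level with it; the furniture and walls round the work are solid. World frame = base frame: x ahead of the robot, y to its left, z up, the work surface at z = 0. Lengths are in m, angles in degrees, forces in N, time in s.
With the tool pointing down it reaches from about 0.3 to 0.75 m from the base axis. Payload 8.5 kg.
Tool frame: the origin (TCP) lies at the very end of the fingers, on their centre line; the grasp point (between the pads) lies 19 mm behind it (env.hold_point_z is the distance from the TCP to the grasp point, in m); z points along the fingers, y is the line along which they close (so a half turn about z gives the same grasp; the last joint's range is limited). The gripper opens to 85 mm and grips with 20 to 120 N. Pads are 22 mm wide; open, the fingers measure 114 mm over their backs; the gripper's body (76 mm by 85 mm) begins 54 mm behind the grasp point. The pads swing forward as they close: fully open they stand 13 mm farther back than shut.
Start: joints at [-51.125, 21.807, 74.336, -0, 83.858, -12.336], TCP at [0.429, -0.345, 0.203] pointing down, gripper open.
Joint ranges: [-178.18, 178.18], [-50.72, 133.34], [12.68, 142.11], [-81.47, 261.47], [9.98, 163.14], [-165.26, 165.26]. Speed limits (degrees/s): [136.94, 136.94, 180, 180, 180, 180].

### API

Orientations are given as a 3x3 rotation matrix whose columns are the frame's x, y, z axes.
In Python, from rig import env, optics gives the robot as it stands.
- The arm moves only by the shell command python3 -m jog 'ROWS' [OPENING] [FORCE]. ROWS is JSON, a list of rows, each an object with "linear": the shift along the tool's x, y, z in units of 40 mm (1.0 is 40 mm), a list of three; "roll": the turn about the tool's z in units of 5 degrees (1.0 is 5 degrees). A call has 1 to 12 rows; each row shifts and turns the commanded pose from where the row before left it, along the tool's axes as they then stand; what a row does not reach is not made up. A row lasts 1/12 s, in which the tool goes at most 41.7 mm and 7.16 degrees, less where a joint would pass 70% of its speed; a pose out of reach is approached as far as the arm can. A call is refused whole if a number of a shift passes 1 or a number of a turn 1, either way. A call with a gripper value outside its range is refused whole. OPENING is the opening, from -1 (shut) to 1 (fully open), set as the call begins (- or left out, the last holds). The fingers move at their own pace and stop on an object; FORCE is the grip in N (left out, the last holds). Time passes only in rows, so rows that do not move let the fingers close. It gives the time, the measured TCP pose, the force, the opening and the grip force at its end, in the units of the state.
- env.observe(): the state, without advancing time (a new reading comes with each control period).
- optics.get_image(name): name is "scene" or "top" or "wrist"; returns the picture (420x560x3 uint8, red, green, blue); there is no depth.
- optics.calibration(name): a dict with "fov_y" (degrees; the focal length in pixels is half the picture's height over the tangent of half this angle, whatever the lens; pixels are square), "cx", "cy" (the principal point, pixels), "T" (4x4, takes a point from camera to world coordinates). Camera axes: x right, y down, z forward; pixel columns grow to the right and rows downward; lengths in m; the calibration is good to about 2 mm. A picture is of the moment at which its call begins: read the wrist's pose just before it. calibration takes no time and is no camera call; for the wrist camera it gives the pose at the moment of the call.
- env.close_job(): hands the job in; it is judged then, once.
The state is a dict: "time_s": time; "q": joint angles; "qvel": joint speeds; "joint_efforts": joint torques, N m; "position": TCP position; "tool_rot": TCP orientation; "ft_force": force on the tool from outside, world axes, zero at the start; "wrist_torque": the same for the moment, N m; "grip_width": finger opening in m; "gripper_force": force on a finger pad.
Only numpy, scipy, OpenCV 4.12 (cv2) and the standard library are available. Lean on these libraries where they do the work, as an engineer would, in place of code of your own. Each camera call takes 0.05 s, during which the arm holds its last target. There are 200 camera calls.

### The job

Lay the large screwdriver down flat in the free lane of the tool tray, the same way round as the small screwdriver already stowed there, and let go of it. Then swing the tray's keeper bar shut across both tools until it clicks home in its catch. Leave the small screwdriver in its lane and do not disturb the flux bottle or the solder spool.

Things in the scene. Friction and masses are not known exactly. Their poses are not given: they have to be found in the camera images.
- big_driver: large screwdriver lying loose on the mat: 167 mm long, round 22 mm handle, 70 g. Origin at mid-length on its underside; x points towards the blade. The handle (22 mm wide and high) runs from x = -83 to +8 mm, the thin shaft (5 mm thick, axis 11 mm above the underside) from +8 to +82 mm. Grip the handle across y at about x = -36 mm.
- small_driver: the small screwdriver (152 mm long, 16 mm handle from x = -76 to +16 mm), loose, already stowed in one lane of the tray; origin at mid-length on its underside, x towards its blade. It must stay there (20 mm at most).
- tray: the tool tray, fixed: grey metal base 156 x 146 mm on feet, its top 8 mm above the origin, which lies on the mat midway between the lanes; z up. Two lanes run along x at y = +28 and -28 mm; inside one keep the gripper's opening under 50 mm. Drivers lie blade to +x, handle on saddle and ledge, underside 17 mm above the origin, free for fingers from x = -61 to -7 mm.
- lane_strip: thin dark rubber strip on the floor of the free lane (either lane). Its origin, 8 mm above the tray's, is where the large driver's origin comes to lie, seen from above (x along the lane like the tray's); up to 10 mm off along the lane still rests well. The strip you see (40 x 20 mm) is centred at x = -34 mm.
- keeper (a joint): angle of the steel keeper bar about its upright hinge, rad: 0 shut across both lanes, 1.2 to 1.75 at the start (open, towards the tray's +x); seen from above it closes clockwise and stays where left. At about 0.15 its end meets a spring ball and needs about 6 N at the knob to ride over it; from 0.12 to 0.04 it rests on the ball, not latched; below that it snaps home to a stop at 0.
- keeper_hinge (a point): point on the upright hinge axis at the bar's height, 48 mm above the tray's origin, at x = -2, y = +60 mm of the tray. The hinge stands up to 59 mm above the tray's origin.
- keeper_knob (a point): middle of the upright black knob on the bar's free end, 120 mm from the hinge axis: 16 mm thick, from 57 to 85 mm above the tray's origin. The bar's end below it is a plate 26 mm wide (across the bar) and 30 mm long; the bar is 14 mm wide, its underside 43 mm above the tray's origin. Shut, the knob is at x = -2, y = -60 mm of the tray.
- flux: flux bottle with a red cap and needle, 42 mm round, body 72 mm and needle 125 mm tall, standing near the tray's handle end; a bystander, origin under its base
- spool: solder spool, 60 mm round, 31 mm high, standing on the mat; a bystander, origin under its base
- saddle (a point): middle, between the lanes, of the wall that carries the handle ends: at x = -66, y = 0, z = 17 mm of the tray, 10 mm thick; in each lane a slot 28 mm wide, floor 17 mm and wall tops 30 mm above the tray's origin. A plain ledge at x = -2 mm, 10 mm wide and 17 mm high, carries the handles' front ends.
- fork (a point): middle, between the lanes, of the wall whose slots guide the shafts: at x = +56, y = 0, z = 19 mm of the tray, 10 mm thick; in each lane a slot 14 mm wide, floor 19 mm and wall tops 33 mm above the tray's origin. The shafts do not touch the floor.

How it is judged:
By the outcome, as a careful person would: the job done as asked, in the order asked, and still so for the second after the job is handed in, with the robot touching nothing.
It also fails if it takes over 48 s, if anything falls off the work surface, if the arm or the gripper's body presses on something with over 40 N, if the wrist force passes 120 N, or if a joint passes its speed limit or range.

## Working session

There is one attempt and no reset: what is moved stays moved. The work goes in short steps, Python scripts to look and compute and a shell command to move; the robot and the scene stay as the last step left them, time stands still between calls to the robot, and variables do not carry over. Pictures are saved under pics/ and viewed, at most 10 in all, crops included, and the job is handed in when it is done.

```bash
ls; mkdir -p pics; python3 - <<'E'
from rig import env, optics
import cv2,numpy as np
a=[optics.get_image(n) for n in("top","scene")]
for n,i in zip(("top","scene"),a):
    cv2.imwrite(f"pics/{n}0.png",i[:,:,::-1]); c=optics.calibration(n); print(n,c)
s=env.observe();print(s["time_s"],s["position"],s["tool_rot"],s["grip_width"],env.hold_point_z)
E
```

```text
pics
top {'fov_y': 46.52391951629301, 'cx': 271.7859116447924, 'cy': 207.73240736303674, 'T': array([[ 0.01575015, -0.99200036,  0.12524866,  0.35963181],
       [-0.99968194, -0.0180906 , -0.01757103, -0.28068058],
       [ 0.01969629, -0.12493208, -0.99196977,  0.9340812 ],
       [ 0.        ,  0.        ,  0.        ,  1.        ]])}
scene {'fov_y': 47.993873597789275, 'cx': 278.4731229825056, 'cy': 212.02331103954583, 'T': array([[-0.15945116,  0.44006632, -0.88369506,  1.22030861],
       [ 0.98714018,  0.06075133, -0.14786326, -0.14875616],
       [-0.01138399, -0.89590787, -0.44409401,  0.45606255],
       [ 0.        ,  0.        ,  0.        ,  1.        ]])}
0.1 [ 0.42850284 -0.3442896   0.20247399] [[ 6.26448654e-01  7.79462231e-01 -8.45093035e-04]
 [ 7.79462634e-01 -6.26447833e-01  1.05524914e-03]
 [ 2.93120148e-04 -1.31977785e-03 -9.99999086e-01]] 0.08562308399353259 0.0187
```

View pics/top0.png

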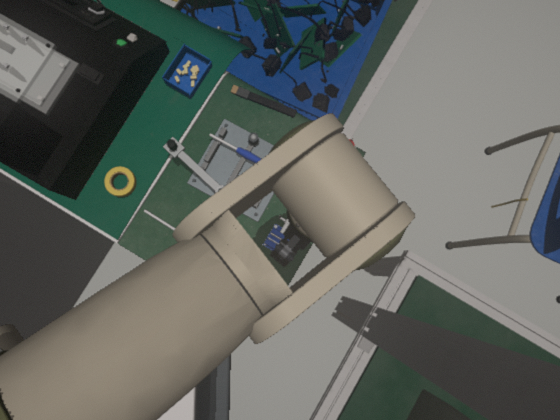

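View pics/scene0.png

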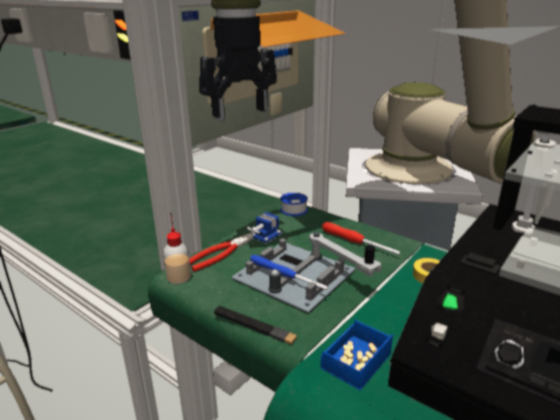

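The top view shows the tray around (235,165), with the keeper's knob at (172,147) and its hinge near (218,190). The arm hides the large driver's handle, and its shaft shows at (145–175, 211–230). The scene view shows the red handle at (343,233), the tray around (295,272), the flux bottle at (177,260) and the spool at (293,203).

```bash
cat > h.py <<'E'
import numpy as np,cv2
from rig import env,optics
def ray(n,u,v,c=None):
    c=c or optics.calibration(n); f=210/np.tan(np.radians(c["fov_y"]/2)); T=c["T"]
    d=T[:3,:3]@np.array([(u-c["cx"])/f,(v-c["cy"])/f,1]); return T[:3,3],d/np.linalg.norm(d)
def onz(n,u,v,z,c=None):
    o,d=ray(n,u,v,c); return o+d*(z-o[2])/d[2]
def proj(n,p,c=None):
    c=c or optics.calibration(n); f=210/np.tan(np.radians(c["fov_y"]/2)); T=c["T"]
    q=T[:3,:3].T@(np.array(p)-T[:3,3]); return np.array([c["cx"]+f*q[0]/q[2],c["cy"]+f*q[1]/q[2]])
E
python3 - <<'E'
from h import *
np.set_printoptions(precision=4,suppress=True)
s=cv2.imread("pics/scene0.png");t=cv2.imread("pics/top0.png")
cv2.imwrite("pics/c1.png",cv2.resize(s[185:325,220:420],None,fx=4,fy=4,interpolation=cv2.INTER_CUBIC))
cv2.imwrite("pics/c2.png",cv2.resize(t[100:250,130:330],None,fx=4,fy=4,interpolation=cv2.INTER_CUBIC))
print("knob",onz("top",172,147,.07),"hinge",onz("top",218,190,.055),"tray",onz("top",235,165,.008))
print("red",onz("scene",343,234,.011),"tip",onz("scene",398,253,.011),"flux",onz("scene",178,278,0),"spool",onz("scene",293,203,.02))
print("shaft",onz("top",145,211,.011),onz("top",175,230,.011))
E
```

```text
knob [ 0.5759 -0.1142  0.07  ] hinge [ 0.5013 -0.1979  0.055 ] tray [ 0.5584 -0.2248  0.008 ]
red [ 0.4122 -0.1579  0.011 ] tip [ 0.469  -0.0576  0.011 ] flux [ 0.5863 -0.43    0.    ] spool [ 0.3049 -0.2698  0.02  ]
shaft [ 0.4656 -0.057   0.011 ] [ 0.4305 -0.1151  0.011 ]
```

View pics/c1.png

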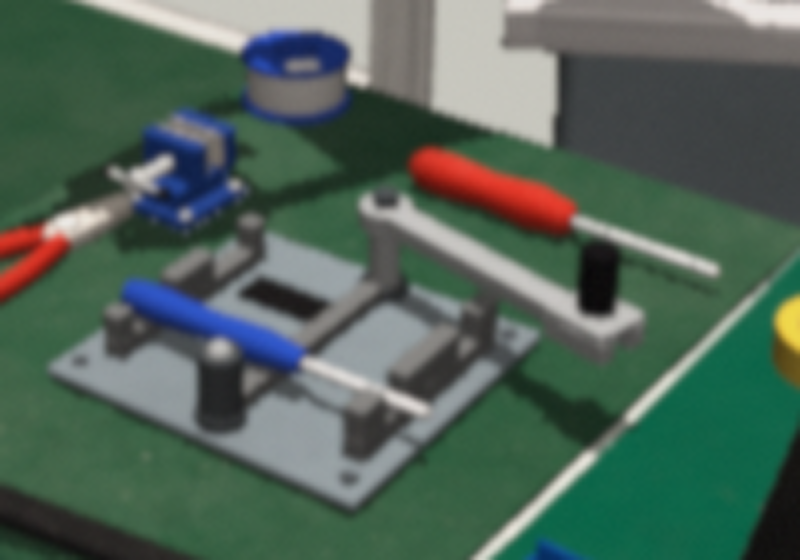

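View pics/c2.png

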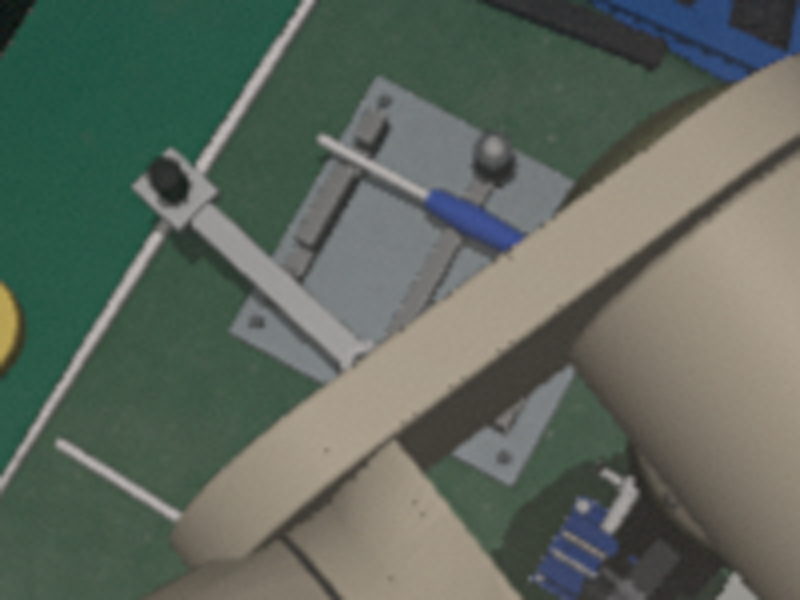

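The zoomed crops give these positions:
- **Scene crop:** tray corners at (50,370), (350,512), (540,330) and (270,232). The strip is at (287,298) in the hinge-side lane, so y=+28 is the free lane. The hinge top is at (386,196) and the knob top at (600,250).
- **Top crop:** tray corners at (380,75), (230,330) and (510,487), with the knob at (168,180).

```bash
python3 - <<'E'
from h import *
np.set_printoptions(precision=4,suppress=True)
S=lambda x,y,z:onz("scene",220+x/4,185+y/4,z)[:2]
T=lambda x,y,z:onz("top",130+x/4,100+y/4,z)[:2]
sc=[S(540,330,.008),S(350,511,.008),S(50,370,.008),S(270,232,.008)] # (+x+y),(+x-y),(-x-y),(-x+y)
tc=[T(230,330,.008),T(380,75,.008),None,T(510,487,.008)]
print("corners scene",sc,"\ntop",tc)
print("centre",np.mean(sc,0),(tc[1]+tc[3])/2)
for a,b in((3,0),(2,1)): d=sc[b]-sc[a];print("x ang",np.degrees(np.arctan2(d[1],d[0])),np.linalg.norm(d))
for a,b in((2,3),(1,0)): d=sc[b]-sc[a];print("y len",np.linalg.norm(d))
d=tc[0]-tc[3];print("top x ang",np.degrees(np.arctan2(d[1],d[0])),np.linalg.norm(d));d=tc[0]-tc[1];print("top y ang",np.degrees(np.arctan2(d[1],d[0])),np.linalg.norm(d))
print("strip",S(287,298,.008),"hinge",S(386,193,.059),"knobtop",S(600,248,.085),T(163,168,.085),"catch",S(220,345,.05))
# big driver
img=cv2.imread("pics/scene0.png")[185:325,220:420].astype(int)
m=(img[...,2]>120)&(img[...,1]<70)&(img[...,0]<70); m[:,:90]=0
v,u=np.nonzero(m);P=np.array([S(4*a,4*b,.011) for a,b in zip(u,v)])
c=P.mean(0);_,_,V=np.linalg.svd(P-c);r=(P-c)@V[0];print("handle",len(u),c,V[0],"ext",c+V[0]*r.min(),c+V[0]*r.max())
tip=S(718,272,.011);tt=T(60,442,.011);sh=S(575,222,.011);print("tip",tip,tt,"handle front",sh)
back=S(412,165,.011);print("back",back)
for t in(tip,tt):
  d=t-back;print("ang",np.degrees(np.arctan2(d[1],d[0])),np.linalg.norm(d))
d=T(60,442,.011)-T(180,517,.011);print("top shaft ang",np.degrees(np.arctan2(d[1],d[0])))
E
```

```text
corners scene [array([ 0.5231, -0.133 ]), array([ 0.6571, -0.201 ]), array([ 0.5829, -0.3349]), array([ 0.4564, -0.2601])] 
top [array([ 0.5224, -0.1347]), array([ 0.65 , -0.203]), None, array([ 0.4492, -0.2703])]
centre [ 0.5549 -0.2322] [ 0.5496 -0.2367]
x ang 62.28420350717394 0.14355587695261957
x ang 60.99945367815532 0.15305385555294257
y len 0.14699058383113772
y len 0.15025258319620183
top x ang 61.642468856145506 0.15407164947560248
top y ang 151.85615253559496 0.1447013642954659
strip [ 0.513  -0.2443] hinge [ 0.503  -0.2024] knobtop [ 0.582  -0.1139] [ 0.5811 -0.1145] catch [ 0.6167 -0.2564]
handle 280 [ 0.4021 -0.1599] [0.5645 0.8255] ext [ 0.3741 -0.2009] [ 0.4287 -0.121 ]
tip [ 0.4687 -0.0549] [ 0.4665 -0.057 ] handle front [ 0.4321 -0.1183]
back [ 0.3857 -0.1986]
ang 59.996880890443975 0.16589936641642808
ang 60.27898699105413 0.16301818804710158
top shaft ang 59.20383606648019
```

```bash
python3 -m jog '[{"linear":[0,0,0],"roll":-0.88},{"linear":[0,0,0],"roll":-0.88},{"linear":[0.54,-0.4,0.18],"roll":0},{"linear":[0.54,-0.4,0.18],"roll":0},{"linear":[0.54,-0.4,0.18],"roll":0},{"linear":[0.54,-0.4,0.18],"roll":0},{"linear":[0.54,-0.4,0.18],"roll":0},{"linear":[0.54,-0.4,0.18],"roll":0},{"linear":[0.54,-0.4,0.18],"roll":0},{"linear":[0,0,0],"roll":0},{"linear":[0,0,0],"roll":0}]'
python3 - <<'E'
from h import *
np.set_printoptions(precision=4,suppress=True)
s=env.observe();print(s["time_s"],s["position"],s["tool_rot"]);print(repr(optics.calibration("wrist")))
i=optics.get_image("wrist");cv2.imwrite("pics/w1.png",i[:,:,::-1]);i=optics.get_image("top");cv2.imwrite("pics/t1.png",i[:,:,::-1])
E
```

```text
time_s: 1.02
position: [0.407, -0.1567, 0.1525]
tool_rot: [[0.498, 0.867, -0.001], [0.867, -0.498, 0.0], [-0.0, -0.001, -1.0]]
ft_force: [0.2, -0.6, 0.6]
grip_width: 0.0852
gripper_force: 0.0
1.0167 [ 0.407  -0.1567  0.1525] [[ 0.4982  0.8671 -0.0007]
 [ 0.8671 -0.4982  0.0004]
 [-0.     -0.0007 -1.    ]]
{'fov_y': 70.42156621299178, 'cx': 284.4429317213608, 'cy': 207.609760915005, 'T': array([[ 0.8676, -0.4733, -0.1528,  0.4469],
       [-0.4973, -0.8254, -0.2673, -0.0904],
       [ 0.0003,  0.3079, -0.9514,  0.3239],
       [ 0.    ,  0.    ,  0.    ,  1.    ]])}
```

View pics/w1.png

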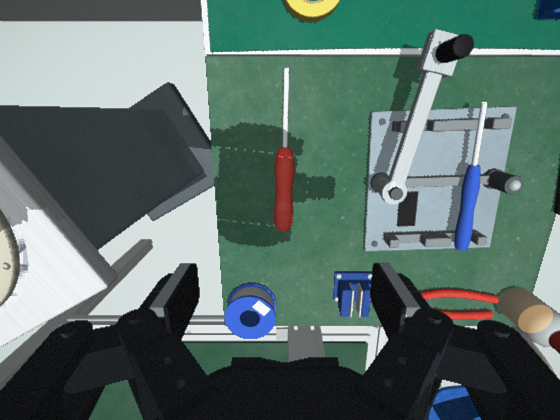

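The wrist view shows everything. The driver's tip is at (286,68) and its handle end at (284,232). The strip is at (407,208), the hinge top at (394,190), and the tray corners are near (371,112), (517,107) and (365,249).

```bash
python3 - <<'E'
from h import *
np.set_printoptions(precision=4,suppress=True)
img=cv2.imread("pics/w1.png").astype(int);hsv=cv2.cvtColor(img.astype(np.uint8),cv2.COLOR_BGR2HSV)
W=lambda u,v,z:onz("wrist",u,v,z)[:2]
m=(img[...,2]>80)&(img[...,1]<60)&(img[...,0]<60);m[:,:260]=0;m[:,310:]=0;m[:130]=0;m[250:]=0
v,u=np.nonzero(m);P=np.array([W(a,b,.011) for a,b in zip(u,v)]);c=P.mean(0);_,_,V=np.linalg.svd(P-c);a=V[0]*np.sign(V[0][1]);r=(P-c)@a
print("handle c",c,"ang",np.degrees(np.arctan2(a[1],a[0])),"ends",c+a*r.min(),c+a*r.max(),r.min(),r.max())
tip=W(286,68,.011);print("tip",tip,"back",W(284,232,.011))
d=tip-c;print("ang tip-c",np.degrees(np.arctan2(d[1],d[0])),"origin from tip",tip-.082*d/np.linalg.norm(d))
g=img.max(2);m=(g<45).astype(np.uint8);m[:, :385]=0;m[:,430:]=0;m[:185]=0;m[235:]=0
n,l,st,ce=cv2.connectedComponentsWithStats(m);k=1+st[1:,4].argmax();print("strip px",ce[k],st[k])
pts=cv2.findContours((l==k).astype(np.uint8),0,2)[0][0][:,0];q=np.float32([W(a,b,.008) for a,b in pts])*1000;print("strip",cv2.minAreaRect(q))
# tray outline
m=((hsv[...,1]<60)&(hsv[...,2]>90)).astype(np.uint8);m[:, :355]=0;m[:100]=0;m[262:]=0;m[:,530:]=0
m=cv2.morphologyEx(m,cv2.MORPH_CLOSE,np.ones((15,15)));m=cv2.morphologyEx(m,cv2.MORPH_OPEN,np.ones((21,21)))
n,l,st,ce=cv2.connectedComponentsWithStats(m);k=1+st[1:,4].argmax();pts=cv2.findContours((l==k).astype(np.uint8),0,2)[0][0][:,0]
q=np.float32([W(a,b,.008) for a,b in pts])*1000;print("tray",st[k],cv2.minAreaRect(q))
print("corners",W(371,112,.008),W(517,107,.008),W(365,249,.008),W(491,247,.008))
print("hinge",W(394,190,.059),"knob top",W(463,44,.085))
# blue
m=(hsv[...,0]>105)&(hsv[...,0]<130)&(hsv[...,1]>150)&(hsv[...,2]>70);m[:,:450]=0;m[:,490:]=0;m[:155]=0;m[255:]=0
v,u=np.nonzero(m);P=np.array([W(a,b,.025) for a,b in zip(u,v)]);c=P.mean(0);_,_,V=np.linalg.svd(P-c);a=V[0]*np.sign(V[0][1]);print("blue",c,np.degrees(np.arctan2(a[1],a[0])))
E
```

```text
handle c [ 0.4071 -0.1611] ang 58.75057954122771 ends [ 0.3821 -0.2023] [ 0.4304 -0.1228] -0.048195740275095496 0.044808513575018596
tip [ 0.4689 -0.0587] back [ 0.3823 -0.2051]
ang tip-c 58.907908238678225 origin from tip [ 0.4265 -0.129 ]
strip px [407.5048 210.1757] [398 193  19  32 313]
strip ((514.6239013671875, -250.57125854492188), (36.67465591430664, 18.30231475830078), 60.998573303222656)
tray [  365   107   148   144 15716] ((552.8944091796875, -239.5087432861328), (157.08070373535156, 148.49234008789062), 62.13362121582031)
corners [ 0.5234 -0.1366] [ 0.653  -0.2057] [ 0.453  -0.2722] [ 0.5817 -0.3435]
hinge [ 0.5007 -0.2022] knob top [ 0.5818 -0.1163]
blue [ 0.567  -0.2733] 62.47939341176994
```

```bash
python3 -m jog '[{"linear":[-0.05,0.06,0.5],"roll":0.22},{"linear":[0,0,0.7],"roll":0},{"linear":[0,0,0.7],"roll":0},{"linear":[0,0,0.7],"roll":0},{"linear":[0,0,0.6],"roll":0},{"linear":[0,0,0.35],"roll":0},{"linear":[0,0,0.16],"roll":0},{"linear":[0,0,0],"roll":0}]' 0.5 50
python3 -m jog '[{"linear":[0,0,0],"roll":0},{"linear":[0,0,0],"roll":0},{"linear":[0,0,0],"roll":0},{"linear":[0,0,0],"roll":0},{"linear":[0,0,0],"roll":0},{"linear":[0,0,0],"roll":0}]' -1 50
```

```text
time_s: 1.78
position: [0.4081, -0.1611, 0.0033]
tool_rot: [[0.517, 0.856, -0.002], [0.856, -0.517, 0.001], [0.0, -0.002, -1.0]]
ft_force: [-0.7, -0.4, 0.6]
grip_width: 0.064
gripper_force: 0.0
time_s: 2.28
position: [0.4085, -0.1606, 0.0046]
tool_rot: [[0.516, 0.856, 0.001], [0.856, -0.516, -0.0], [-0.0, 0.001, -1.0]]
ft_force: [0.6, 0.1, 0.2]
grip_width: 0.0001
gripper_force: 0.0
```

```bash
python3 - <<'E'
from h import *
for n in("wrist","scene"):
  i=optics.get_image(n)[:,:,::-1];cv2.imwrite(f"pics/{n}2.png",i)
w=cv2.imread("pics/wrist2.png")[200:420,130:430];s=cv2.imread("pics/scene2.png")[170:310,260:460]
w=cv2.resize(w,(480,352));s=cv2.resize(s,(480,336));
o=np.zeros((600,480,3),np.uint8);o[:300]=cv2.resize(w,(480,300));o[300:]=cv2.resize(s,(480,300));cv2.imwrite("pics/ws2.png",o)
E
```

```text
(no output)
```

View pics/ws2.png

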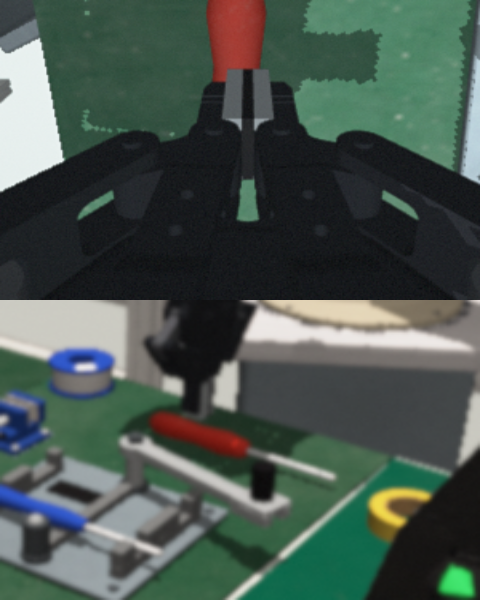

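```bash
python3 - <<'E'
from h import *
np.set_printoptions(precision=4,suppress=True)
s=env.observe();p=s["position"];R=s["tool_rot"];print(p,"tcp in scene",proj("scene",p),"wrist",proj("wrist",p),"hold wrist",proj("wrist",p-R[:,2]*.019),"tcp+22mm up in scene",proj("scene",p+[0,0,.022]))
o=[.4265,-.129];d=np.array([np.cos(np.radians(59)),np.sin(np.radians(59))])
for x in(-.083,-.036,.008): print(x,"scene",proj("scene",[*(o+d*x),.011]),"wrist",proj("wrist",[*(o+d*x),.022]))
for n in("scene","wrist"):
  i=cv2.imread(f"pics/{n}2.png").astype(int);m=(i[...,2]>90)&(i[...,1]<65)&(i[...,0]<65)
  if n=="scene": m[:,:318]=0;m[:,420:]=0
  else: m[:,:230]=0;m[:,320:]=0
  k,l,st,ce=cv2.connectedComponentsWithStats(m.astype(np.uint8));print(n,st[1:][st[1:,4]>60],ce[1:][st[1:,4]>60])
E
```

```text
[ 0.4084 -0.1605  0.0044] tcp in scene [341.5491 235.948 ] wrist [281.714  240.7165] hold wrist [281.4595 254.5758] tcp+22mm up in scene [342.0964 225.9879]
-0.083 scene [322.2892 225.7445] wrist [280.6017 321.5064]
-0.036 scene [342.0653 232.8916] wrist [280.2359 252.921 ]
0.008 scene [361.6787 239.9799] wrist [279.832  177.2147]
scene [[323 223  41  20 349]] [[343.5014 232.1318]]
wrist [[ 259  171   37   89 2423]] [[276.8135 213.6537]]
```

```bash
python3 - <<'E'
from h import *
np.set_printoptions(precision=4,suppress=True)
c={'fov_y':70.42156621299178,'cx':284.4429317213608,'cy':207.609760915005,'T':np.array([[.8676,-.4733,-.1528,.4469],[-.4973,-.8254,-.2673,-.0904],[.0003,.3079,-.9514,.3239],[0,0,0,1]])}
p=np.array([.407,-.1567,.1525]);x=np.array([.498,.867,0]);y=np.array([.867,-.498,0])
for b in(0,.013,.03):
  print(b,[proj("wrist",p+s*y*.043+x*.011+[0,0,b],c) for s in(-1,1)])
p0=np.array([.4285,-.3443,.2025]);x=np.array([.626,.779,0]);y=np.array([.779,-.626,0])
for b in(0,.013,.03):print("scene0",b,[proj("scene",p0+s*y*.043+[0,0,b]) for s in(-1,1)])
w=cv2.imread("pics/wrist2.png")[150:330,190:380];a=cv2.resize(w,(570,540));b=cv2.imread("pics/scene0.png")[50:130,190:290]
b=cv2.resize(b,(225,180));o=np.zeros((540,800,3),np.uint8);o[:,:570]=a;o[:180,575:]=b
b=cv2.imread("pics/w1.png")[240:330,150:300];o[200:335,575:]=cv2.resize(b,(225,135));b=cv2.imread("pics/scene2.png")[190:250,310:385];o[350:530,575:]=cv2.resize(b,(225,180));cv2.imwrite("pics/z2.png",o)
E
```

```text
0 [array([211.9741, 224.3801]), array([351.4172, 224.4724])]
0.013 [array([206.7426, 232.5535]), array([356.2636, 232.6499])]
0.03 [array([198.6411, 245.2108]), array([363.7682, 245.3127])]
scene0 0 [array([261.0727, 132.4274]), array([223.0639, 142.5868])]
scene0 0.013 [array([260.875 , 125.5132]), array([222.5827, 135.3075])]
scene0 0.03 [array([260.6124, 116.3304]), array([221.943 , 125.6303])]
```

View pics/z2.png

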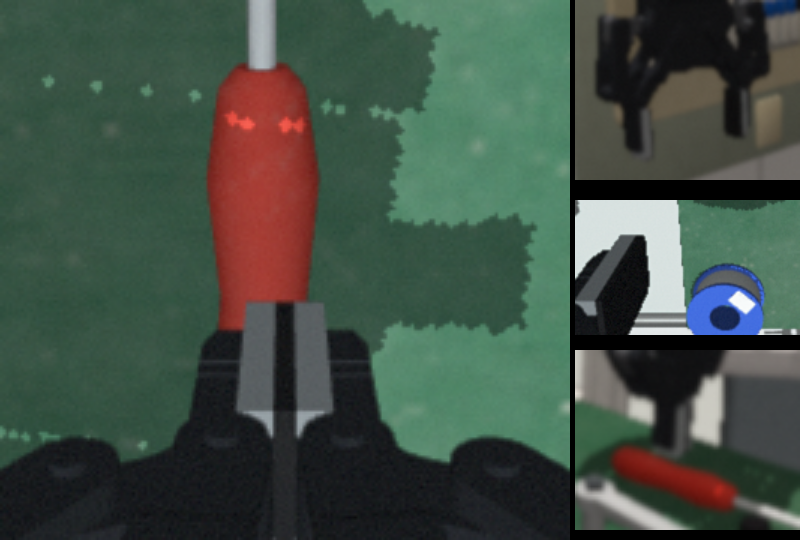

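The fingers shut about 8 mm above the handle, with the pad ends at about (285,251) in the wrist picture and the uncovered handle below them. The real fingertips therefore sit about 25–30 mm behind the reported TCP. I'll open partly, recentre and go lower in guarded steps.

```bash
python3 -m jog '[{"linear":[0.08,-0.09,-0.1],"roll":0},{"linear":[0,0,0],"roll":0},{"linear":[0,0,0],"roll":0},{"linear":[0,0,0],"roll":0},{"linear":[0,0,0.25],"roll":0},{"linear":[0,0,0.25],"roll":0},{"linear":[0,0,0],"roll":0}]' 0.15 50
python3 - <<'E'
from h import *
i=optics.get_image("wrist")[:,:,::-1];cv2.imwrite("pics/w3.png",i);i2=optics.get_image("scene")[:,:,::-1];cv2.imwrite("pics/s3.png",i2)
o=np.zeros((500,800,3),np.uint8);o[:,:500]=cv2.resize(i[150:320,200:370],(500,500));o[:300,500:]=cv2.resize(i2[170:250,305:385],(300,300));cv2.imwrite("pics/z3.png",o)
E
```

```text
time_s: 2.97
position: [0.4063, -0.1556, -0.0129]
tool_rot: [[0.516, 0.856, -0.002], [0.856, -0.516, 0.001], [0.0, -0.002, -1.0]]
ft_force: [-0.5, 0.3, -0.0]
grip_width: 0.049
gripper_force: 0.0
```

View pics/z3.png

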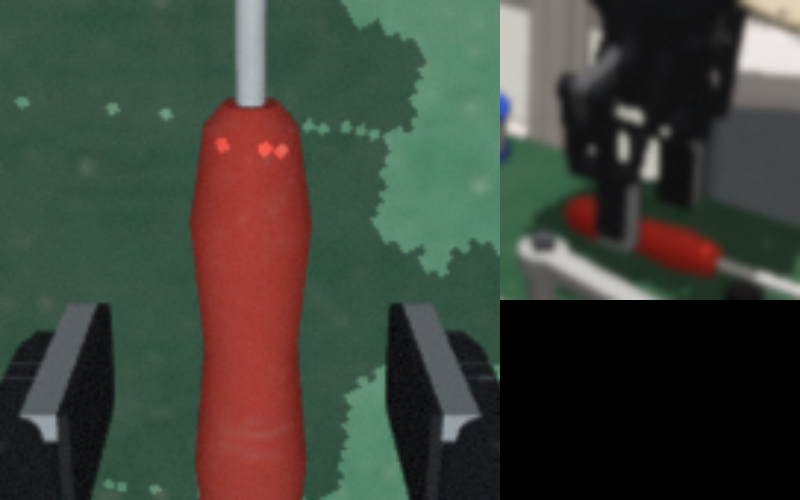

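The fingers now straddle the handle and are centred on it: the pads are at crop columns 113 and 387, with the handle at 250. I'll keep going down, watching the force.

```bash
python3 -m jog '[{"linear":[0,0,0.1],"roll":0},{"linear":[0,0,0.1],"roll":0},{"linear":[0,0,0],"roll":0}]'; python3 - <<'E'
from h import *
i=optics.get_image("wrist")[:,:,::-1];i2=optics.get_image("scene")[:,:,::-1]
o=np.zeros((500,800,3),np.uint8);o[:,:500]=cv2.resize(i[150:320,200:370],(500,500));o[:300,500:]=cv2.resize(i2[170:250,305:385],(300,300));cv2.imwrite("pics/z4.png",o)
E
python3 -m jog '[{"linear":[0,0,0.07],"roll":0},{"linear":[0,0,0],"roll":0}]'
```

```text
time_s: 3.32
position: [0.4067, -0.1558, -0.0202]
tool_rot: [[0.516, 0.856, -0.001], [0.856, -0.516, 0.0], [0.0, -0.001, -1.0]]
ft_force: [0.6, -0.3, 0.2]
grip_width: 0.0491
gripper_force: 0.0
time_s: 3.58
position: [0.4069, -0.1559, -0.0228]
tool_rot: [[0.516, 0.856, -0.0], [0.856, -0.516, 0.0], [-0.0, -0.0, -1.0]]
ft_force: [0.0, 0.0, -0.3]
grip_width: 0.0491
gripper_force: 0.0
```

```bash
python3 -m jog '[{"linear":[0,0,0],"roll":0},{"linear":[0,0,0],"roll":0},{"linear":[0,0,0],"roll":0},{"linear":[0,0,0],"roll":0},{"linear":[0,0,0],"roll":0}]' -1 50; python3 - <<'E'
from h import *
i=optics.get_image("wrist")[:,:,::-1];cv2.imwrite("pics/w4.png",i)
E
```

```text
time_s: 4.0
position: [0.407, -0.156, -0.0223]
tool_rot: [[0.516, 0.856, 0.0], [0.856, -0.516, -0.0], [-0.0, 0.001, -1.0]]
ft_force: [-1.4, 0.8, 4.7]
grip_width: 0.0208
gripper_force: 49.6
```

```bash
python3 -m jog '[{"linear":[0,0,-0.2],"roll":0},{"linear":[0,0,-0.5],"roll":0},{"linear":[0,0,-0.7],"roll":0},{"linear":[0,0,-0.7],"roll":0},{"linear":[0,0,-0.7],"roll":0},{"linear":[-0.11,0.57,0],"roll":0},{"linear":[-0.11,0.57,0],"roll":0},{"linear":[-0.11,0.57,0],"roll":0},{"linear":[-0.11,0.57,0],"roll":0},{"linear":[-0.11,0.57,0],"roll":0},{"linear":[-0.12,0.58,0],"roll":0},{"linear":[0,0,0],"roll":0}]' -1 70
python3 -m jog '[{"linear":[0,0,0],"roll":0},{"linear":[0,0,0],"roll":0}]'
python3 - <<'E'
from h import *
np.set_printoptions(precision=5,suppress=True)
c=optics.calibration("wrist");i=optics.get_image("wrist")[:,:,::-1];cv2.imwrite("pics/w5.png",i);print(env.observe()["position"])
np.save("w5T.npy",c["T"])
E
```

```text
time_s: 5.05
position: [0.5126, -0.2522, 0.0894]
tool_rot: [[0.517, 0.856, 0.002], [0.856, -0.517, -0.001], [-0.0, 0.002, -1.0]]
ft_force: [-0.4, 1.0, -1.0]
grip_width: 0.0204
gripper_force: 68.8
time_s: 5.22
position: [0.5098, -0.249, 0.0893]
tool_rot: [[0.516, 0.856, -0.001], [0.856, -0.516, 0.001], [0.0, -0.002, -1.0]]
ft_force: [-0.9, -0.1, -0.4]
grip_width: 0.0205
gripper_force: 68.8
[ 0.50977 -0.2489   0.08946]
```

View pics/w5.png

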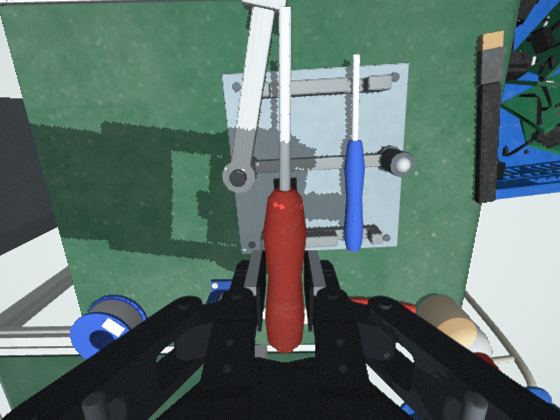

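The held driver has its tip at (285,8), handle front at (285,190) and handle end at (284,352). The tray's corner screws are at (237,87), (396,76) and (386,238), its corners at (222,74), (408,63) and (397,246), and the hinge at (239,178).

```bash
python3 - <<'E'
from h import *
np.set_printoptions(precision=4,suppress=True)
c=optics.calibration("wrist");c["T"]=np.load("w5T.npy");i=cv2.imread("pics/w5.png").astype(int)
W=lambda u,v,z:onz("wrist",u,v,z,c)[:2]
cs=[W(222,74,.008),W(408,63,.008),W(397,246,.008)];sc=[W(237,87,.008),W(396,76,.008),W(386,238,.008)]
for n,k in(("corner",cs),("screw",sc)):
  dy=k[0]-k[1];dx=k[1]-k[2];print(n,(k[0]+k[2])/2,"yang",np.degrees(np.arctan2(dy[1],dy[0]))-90,"xang",np.degrees(np.arctan2(dx[1],dx[0])),np.linalg.norm(dy),np.linalg.norm(dx))
print("hinge",W(239,178,.059))
m=(i[...,2]>80)&(i[...,1]<70)&(i[...,0]<70);m[:,:255]=0;m[:,315:]=0;m[:180]=0;m[360:]=0
v,u=np.nonzero(m);mu=[]
for r in range(195,345,10): q=u[v==r];mu.append(((q.min()+q.max())/2,r,q.max()-q.min()))
print([tuple(map(float,t)) for t in mu[::3]])
z=.123;P=np.array([W(a,b,z) for a,b,_ in mu]);f=W(285,190,z);b=W(284,352,z);t=W(285.5,8,z)
for A,B in((b,t),(b,f),(f,t)):
  d=B-A;print("drv",np.degrees(np.arctan2(d[1],d[0])),np.linalg.norm(d))
d=(t-b)/np.linalg.norm(t-b);print("origin tip",t-.082*d,"front",f-.008*d,"back",b+.083*d)
# small driver shaft
print("small",W(356.5,58,.025),W(353,246,.025))
E
```

```text
corner [ 0.5515 -0.2373] yang 62.06732348719703 xang 62.49588968713288 0.14415229979927352 0.15505189272019856
screw [ 0.5512 -0.2379] yang 62.63904642774651 xang 61.73299414969765 0.12477892189379555 0.1376080165086259
hinge [ 0.5016 -0.2049]
[(284.5, 195.0, 29.0), (284.0, 225.0, 40.0), (284.5, 255.0, 37.0), (284.5, 285.0, 33.0), (284.5, 315.0, 37.0)]
drv 58.74776192144358 0.17134987509157834
drv 58.664458053308614 0.09635098836443139
drv 58.854782002923244 0.07499911939665657
origin tip [ 0.5292 -0.2203] front [ 0.5288 -0.2212] back [ 0.5259 -0.2257]
small [ 0.614 -0.179] [ 0.5447 -0.3096]
```

```bash
python3 -m jog '[{"linear":[0.02,0.05,0],"roll":0},{"linear":[0,0,0.4],"roll":0},{"linear":[0,0,0.5],"roll":0},{"linear":[0,0,0.4],"roll":0},{"linear":[0,0,0.3],"roll":0},{"linear":[0,0,0.2],"roll":0},{"linear":[0,0,0.2],"roll":0},{"linear":[0,0,0.13],"roll":0},{"linear":[0,0,0],"roll":0},{"linear":[0,0,0],"roll":0}]'
python3 - <<'E'
from h import *
np.set_printoptions(precision=4,suppress=True)
c=optics.calibration("wrist");i=optics.get_image("wrist")[:,:,::-1];cv2.imwrite("pics/w6.png",i);print(env.observe()["position"]);np.save("w6T.npy",c["T"])
O=np.array([.4680*.055+.884*.599, .884*.055-.468*.599]);x=np.array([.468,.884]);y=np.array([-.884,.468]);print("O",O)
P=lambda a,b,z:proj("wrist",[*(O+a*x+b*y),z],c)
print("fork slot",P(.051,.021,.033),P(.051,.035,.033),"saddle slot",P(-.061,.014,.03),P(-.061,.042,.03))
for r in(60,80,100,120,140): 
  g=i[r,230:340].astype(int);print(r,[230+int(k) for k in np.nonzero((g.min(1)>175))[0]][:40:3])
E
```

```text
time_s: 6.1
position: [0.5128, -0.2501, 0.0045]
tool_rot: [[0.516, 0.856, 0.0], [0.856, -0.516, -0.0], [-0.0, 0.0, -1.0]]
ft_force: [0.6, -0.3, -1.3]
grip_width: 0.0199
gripper_force: 68.8
[ 0.513  -0.2502  0.0048]
O [ 0.5553 -0.2317]
fork slot [287.7087  87.4767] [256.431   89.3137] saddle slot [309.933  297.7536] [261.0498 300.088 ]
60 [230, 233, 236, 252, 262, 280, 283, 286, 289, 293, 298, 302, 309]
80 [230, 233, 236, 281, 284, 287, 292, 296, 300, 303, 307, 311, 314, 327]
100 [230, 233, 246, 250, 253, 256, 259, 262, 265, 268, 272, 281, 284, 287]
120 [230, 244, 247, 250, 253, 256, 259, 262, 265, 268, 271, 280, 283, 286]
140 [280, 283, 287, 302, 305, 308, 311, 314, 317, 320, 323, 326, 329, 333]
```

```bash
python3 -m jog '[{"linear":[0.02,-0.03,0],"roll":-0.66},{"linear":[0,0,0],"roll":0},{"linear":[0,0,0],"roll":0}]'
python3 - <<'E'
from h import *
np.set_printoptions(precision=4,suppress=True)
c=optics.calibration("wrist");i=np.ascontiguousarray(optics.get_image("wrist")[:,:,::-1]);s=np.ascontiguousarray(optics.get_image("scene")[:,:,::-1]);print(env.observe()["position"])
O=np.array([.5553,-.2317]);x=np.array([.468,.884]);y=np.array([-.884,.468])
P=lambda a,b,z:proj("wrist",[*(O+a*x+b*y),z],c)
print("fork slot",P(.051,.021,.033),P(.051,.035,.033),"saddle slot",P(-.061,.014,.03),P(-.061,.042,.03))
o=np.zeros((600,800,3),np.uint8);o[:600,:400]=cv2.resize(i[30:330,190:390],(400,600),interpolation=cv2.INTER_CUBIC);o[:400,400:]=cv2.resize(s[225:325,260:360],(400,400),interpolation=cv2.INTER_CUBIC);cv2.imwrite("pics/z7.png",o)
E
```

```text
time_s: 6.4
position: [0.5123, -0.2489, 0.0047]
tool_rot: [[0.467, 0.884, 0.001], [0.884, -0.467, -0.001], [-0.0, 0.001, -1.0]]
ft_force: [0.0, 0.0, -0.9]
grip_width: 0.0204
gripper_force: 68.8
[ 0.5122 -0.2489  0.0046]
fork slot [301.2381  89.9938] [269.9947  89.9355] saddle slot [309.4372 299.8591] [260.625  299.8503]
```

View pics/z7.png

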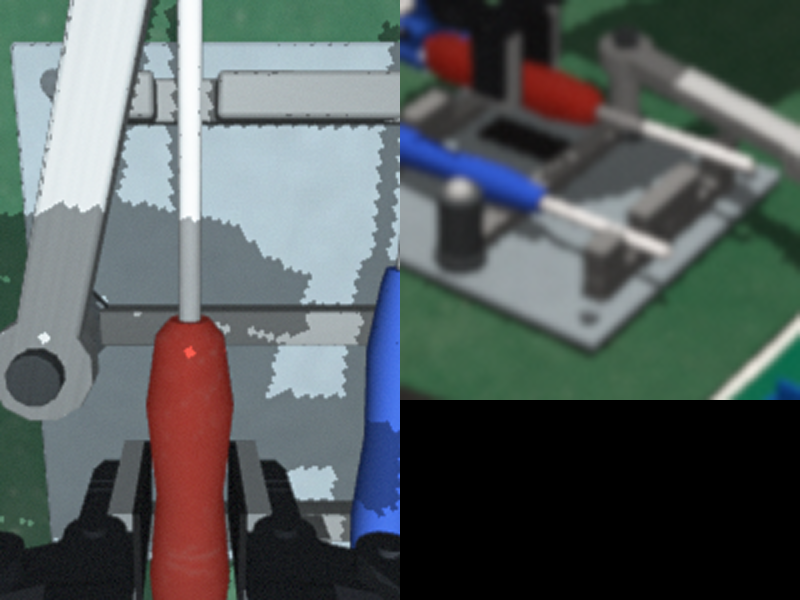

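The shaft (crop column 190) sits almost centred over the fork's slot (155–217). I'll shift it slightly and set it down.

```bash
python3 -m jog '[{"linear":[0,-0.02,0.08],"roll":0},{"linear":[0,0,0.08],"roll":0},{"linear":[0,0,0.06],"roll":0},{"linear":[0,0,0],"roll":0},{"linear":[0,0,0],"roll":0}]'
```

```text
time_s: 6.92
position: [0.5113, -0.2484, -0.0048]
tool_rot: [[0.466, 0.885, -0.0], [0.885, -0.466, 0.0], [0.0, -0.0, -1.0]]
ft_force: [0.0, 0.4, -1.3]
grip_width: 0.0205
gripper_force: 68.8
```

```bash
python3 -m jog '[{"linear":[0,0,0.03],"roll":0},{"linear":[0,0,0],"roll":0},{"linear":[0,0,0],"roll":0}]'
```

```text
time_s: 7.17
position: [0.5114, -0.2485, -0.0052]
tool_rot: [[0.466, 0.885, 0.0], [0.885, -0.466, -0.0], [-0.0, 0.0, -1.0]]
ft_force: [-0.7, 0.7, 5.2]
grip_width: 0.0202
gripper_force: 69.4
```

```bash
python3 -m jog '[{"linear":[0,0,0],"roll":0},{"linear":[0,0,0],"roll":0},{"linear":[0,0,0],"roll":0},{"linear":[0,0,0],"roll":0}]' -0.05 70
python3 -m jog '[{"linear":[0,0,-0.2],"roll":0},{"linear":[0,0,-0.4],"roll":0},{"linear":[0,0,-0.6],"roll":0},{"linear":[0,0,-0.7],"roll":0},{"linear":[0,0,-0.8],"roll":0},{"linear":[0,0,-0.8],"roll":0},{"linear":[0,0,0],"roll":0},{"linear":[0,0,0],"roll":0}]'
python3 - <<'E'
from h import *
np.set_printoptions(precision=4,suppress=True)
s=env.observe();print(s["position"]);c=optics.calibration("wrist");i=np.ascontiguousarray(optics.get_image("wrist")[:,:,::-1]);cv2.imwrite("pics/w8.png",i);np.save("w8T.npy",c["T"])
W=lambda u,v,z:onz("wrist",u,v,z,c)[:2]
O=np.array([.5553,-.2317]);R=np.array([[.468,.884],[-.884,.468]])
a=i.astype(int);hsv=cv2.cvtColor(i,cv2.COLOR_BGR2HSV)
for n,m,z in(("red",(a[...,2]>80)&(a[...,1]<70)&(a[...,0]<70),.028),("blue",(hsv[...,0]>105)&(hsv[...,0]<130)&(hsv[...,1]>150)&(hsv[...,2]>70),.025),("black",(a.max(2)<40),.085)):
  k,l,st,ce=cv2.connectedComponentsWithStats(m.astype(np.uint8))
  for j in range(1,k):
    if st[j,4]>150: 
      v,u=np.nonzero(l==j);q=np.array([R@(W(x,y,z)-O) for x,y in zip(u,v)])
      print(n,st[j],"tray xy",q.mean(0),"x",q[:,0].min(),q[:,0].max(),"slope",np.polyfit(q[:,0],q[:,1],1)[0])
print("knob expected",[proj("wrist",[*(O+R.T@np.array([-.002+.12*np.sin(t),.06-.12*np.cos(t)])),.085],c) for t in(1.25,1.32,1.4)])
E
```

```text
time_s: 7.5
position: [0.5113, -0.2484, -0.0059]
tool_rot: [[0.466, 0.885, -0.0], [0.885, -0.466, 0.0], [0.0, -0.0, -1.0]]
ft_force: [-0.1, -0.2, -0.2]
grip_width: 0.0408
gripper_force: 0.0
time_s: 8.17
position: [0.5119, -0.2488, 0.1363]
tool_rot: [[0.466, 0.885, 0.003], [0.885, -0.466, -0.003], [-0.001, 0.004, -1.0]]
ft_force: [0.1, 0.1, 0.7]
grip_width: 0.041
gripper_force: 0.0
[ 0.5119 -0.2488  0.1363]
red [ 273  151   22   94 1747] tray xy [-0.0385  0.0293] x -0.088086740131835 0.006642039786286037 slope -0.004341406896698254
blue [492  25  43  46 705] tray xy [ 0.0966 -0.1635] x 0.07656174331121982 0.11100444682867451 slope -0.6803392349177009
blue [478  44  12  30 216] tray xy [ 0.0853 -0.144 ] x 0.07412439959665727 0.09672737475697674 slope 0.020664265798610523
blue [525  71  35  35 547] tray xy [ 0.0618 -0.2054] x 0.04793916559531249 0.07595262152863007 slope 0.4114514307059149
blue [ 450   97  110  107 4736] tray xy [-0.0071 -0.1772] x -0.04465065574171306 0.05446291322548199 slope 0.5828673400665547
blue [ 332  141   19   93 1266] tray xy [-0.029  -0.0269] x -0.07706928037
[... 941 characters left out ...]
ay xy [ 0.0581 -0.1108] x 0.05116603098009487 0.06857031446208653 slope 0.32043048282950576
black [443 101   9  98 318] tray xy [ 0.0141 -0.0919] x -0.022180168011049547 0.049109442177578025 slope 0.11787277828897866
black [530 113  30  49 658] tray xy [ 0.026  -0.1651] x 0.006891850588105578 0.041251686573007845 slope 0.4369210715304957
black [464 167  17  18 214] tray xy [-0.0054 -0.1144] x -0.0109545654145857 0.0022172673721133876 slope 0.03439723013567282
black [    0   253   560   167 39461] tray xy [-0.192   0.0286] x -0.25844284130754924 -0.06970272146787099 slope 0.014933038528658195
knob expected [array([295.0146,  -3.9228]), array([282.4064,  -8.3458]), array([267.6073, -12.1478])]
```

```bash
python3 -m jog '[{"linear":[0.55,-0.01,0],"roll":0},{"linear":[0.8,-0.01,0],"roll":0},{"linear":[0.8,-0.01,0],"roll":0},{"linear":[0.8,-0.02,0],"roll":0},{"linear":[0.8,-0.02,0],"roll":0},{"linear":[0,0,0],"roll":0.93},{"linear":[0,0,0],"roll":0.93},{"linear":[0,0,0],"roll":0.92},{"linear":[0,0,0],"roll":0},{"linear":[0,0,0],"roll":0}]'
```

```text
time_s: 9.05
position: [0.5783, -0.1142, 0.133]
tool_rot: [[0.663, 0.748, -0.002], [0.748, -0.663, 0.001], [-0.001, -0.002, -1.0]]
ft_force: [-0.4, -0.1, -0.6]
grip_width: 0.0403
gripper_force: 0.0
```

```bash
python3 - <<'E'
from h import *
np.set_printoptions(precision=4,suppress=True)
c=optics.calibration("wrist");i=optics.get_image("wrist").astype(int);p=env.observe()["position"]
y=np.array([.748,-.663,0]);t=proj("wrist",p+[0,0,.022]+.002*y,c);k=proj("wrist",[.5812,-.1158,.085],c);print("tip px",t,"knob exp",k)
for r in range(int(k[1])-40,int(k[1])+30,5):
  g=i[r].max(1)<55;print(r,''.join('#' if g[j:j+3].mean()>.5 else '.' for j in range(180,390,3)))
E
```

```text
tip px [284.7942 257.8986] knob exp [286.1433 214.7878]
174 ......................................................................
179 ......................................................................
184 ......................................................................
189 ......................#...............................................
194 ..............#.......................................................
199 .................................####.................................
204 ................................######................................
209 ................................######................................
214 ................................######................................
219 .................................#####................................
224 ......................................................................
229 ......................................................................
234 ......................................................................
239 ......................................................................
```

```bash
python3 -m jog '[{"linear":[0.02,0.02,0.4],"roll":0},{"linear":[0,0,0.6],"roll":0},{"linear":[0,0,0.6],"roll":0},{"linear":[0,0,0.4],"roll":0},{"linear":[0,0,0.26],"roll":0},{"linear":[0,0,0],"roll":0},{"linear":[0,0,0],"roll":0}]'
python3 -m jog '[{"linear":[0,0,0],"roll":0},{"linear":[0,0,0],"roll":0},{"linear":[0,0,0],"roll":0}]' -0.4 20
```

```text
time_s: 9.68
position: [0.58, -0.1145, 0.0439]
tool_rot: [[0.665, 0.747, -0.0], [0.747, -0.665, 0.0], [-0.0, -0.0, -1.0]]
ft_force: [-0.2, -0.4, 0.7]
grip_width: 0.0403
gripper_force: 0.0
time_s: 9.93
position: [0.5804, -0.1145, 0.0448]
tool_rot: [[0.665, 0.747, 0.002], [0.747, -0.665, -0.001], [0.001, 0.002, -1.0]]
ft_force: [0.3, 0.6, 0.5]
grip_width: 0.0257
gripper_force: 0.0
```

```bash
python3 -m jog '[{"linear":[-0.011,0.262,0],"roll":1},{"linear":[-0.011,0.262,0],"roll":1},{"linear":[-0.011,0.262,0],"roll":1},{"linear":[-0.011,0.262,0],"roll":1},{"linear":[-0.011,0.262,0],"roll":1},{"linear":[0,0,0],"roll":0}]'
cat > k.py <<'E'
from h import *
s=env.observe();O=np.array([.5553,-.2317]);R=np.array([[.468,.884],[-.884,.468]])
y=s["tool_rot"][:,1];p=s["position"]+.002*y
q=R@(p[:2]-O)-[-.002,.06];print("finger centre r %.4f t %.3f"%(np.hypot(*q),np.arctan2(q[0],-q[1])),"tool tang t %.3f"%(np.radians(62.1+180)-np.pi/2-np.arctan2(-y[1],-y[0])+0), "y ang",np.degrees(np.arctan2(y[1],y[0])),"f_tan %.1f"%(s["ft_force"]@y),s["ft_force"].round(1),s["q"].round(0))
E
python3 k.py
```

```text
time_s: 10.43
position: [0.6113, -0.1581, 0.0443]
tool_rot: [[0.92, 0.392, 0.002], [0.392, -0.92, -0.001], [0.001, 0.002, -1.0]]
ft_force: [-0.1, -0.1, -0.1]
grip_width: 0.0256
gripper_force: 0.0
finger centre r 0.1197 t 0.877 tool tang t 0.681 y ang -66.92192641945995 f_tan 0.0 [-0.1 -0.1 -0.1] [-25.  38.  73.  -0.  69.  42.]
```

```bash
python3 -m jog '[{"linear":[-0.011,0.262,0],"roll":1},{"linear":[-0.011,0.262,0],"roll":1},{"linear":[-0.011,0.262,0],"roll":1},{"linear":[-0.011,0.262,0],"roll":1},{"linear":[-0.011,0.262,0],"roll":1},{"linear":[-0.011,0.262,0],"roll":1},{"linear":[-0.011,0.262,0],"roll":1},{"linear":[-0.011,0.262,0],"roll":1},{"linear":[0,0,0],"roll":0},{"linear":[0,0,0],"roll":0}]'; python3 k.py
```

```text
time_s: 11.27
position: [0.6152, -0.2384, 0.0441]
tool_rot: [[0.959, -0.284, 0.0], [-0.284, -0.959, 0.0], [0.0, -0.0, -1.0]]
ft_force: [0.2, 0.3, 0.1]
grip_width: 0.0255
gripper_force: 0.0
finger centre r 0.1186 t 0.188 tool tang t 1.371 y ang -106.47177461738208 f_tan -0.3 [0.2 0.3 0.1] [-31.  41.  68.   0.  72.  75.]
```

```bash
python3 -m jog '[{"linear":[-0.005,0.13,0],"roll":0.5},{"linear":[-0.005,0.13,0],"roll":0.5},{"linear":[-0.005,0.13,0],"roll":0.5},{"linear":[-0.005,0.13,0],"roll":0.5},{"linear":[0,0,0],"roll":0}]'; python3 k.py
python3 -m jog '[{"linear":[0,0.1,0],"roll":0.1},{"linear":[0,0.1,0],"roll":0.1},{"linear":[0,0,0],"roll":0}]'; python3 k.py
```

```text
time_s: 11.68
position: [0.6074, -0.2572, 0.0441]
tool_rot: [[0.895, -0.447, 0.0], [-0.447, -0.895, 0.0], [0.0, -0.0, -1.0]]
ft_force: [0.3, -0.3, 0.2]
grip_width: 0.0256
gripper_force: 0.0
finger centre r 0.1180 t 0.016 tool tang t 1.547 y ang -116.54365443678805 f_tan 0.2 [ 0.3 -0.3  0.2] [-33.  40.  68.   0.  72.  83.]
time_s: 11.93
position: [0.6043, -0.2634, 0.0439]
tool_rot: [[0.886, -0.463, 0.001], [-0.463, -0.886, 0.003], [-0.0, -0.003, -1.0]]
ft_force: [3.9, 5.9, 1.3]
grip_width: 0.0257
gripper_force: 3.4
finger centre r 0.1182 t -0.043 tool tang t 1.566 y ang -117.60540486555936 f_tan -7.1 [3.9 5.9 1.3] [-34.  40.  68.   0.  72.  84.]
```

```bash
python3 -m jog '[{"linear":[0,0.05,0],"roll":0},{"linear":[0,0,0],"roll":0}]'; python3 k.py
python3 -m jog '[{"linear":[0,0.05,0],"roll":0},{"linear":[0,0,0],"roll":0}]'; python3 k.py
```

```text
time_s: 12.1
position: [0.6041, -0.2636, 0.0439]
tool_rot: [[0.887, -0.462, 0.003], [-0.462, -0.887, 0.005], [0.0, -0.006, -1.0]]
ft_force: [7.8, 11.3, 2.3]
grip_width: 0.0253
gripper_force: 7.0
finger centre r 0.1182 t -0.046 tool tang t 1.565 y ang -117.54526316952979 f_tan -13.7 [ 7.8 11.3  2.3] [-34.  40.  68.   0.  72.  83.]
time_s: 12.27
position: [0.604, -0.2638, 0.0439]
tool_rot: [[0.887, -0.462, 0.004], [-0.462, -0.887, 0.007], [0.0, -0.008, -1.0]]
ft_force: [10.9, 17.7, 0.9]
grip_width: 0.0257
gripper_force: 10.6
finger centre r 0.1182 t -0.048 tool tang t 1.564 y ang -117.50774874246122 f_tan -20.7 [10.9 17.7  0.9] [-34.  40.  68.   0.  72.  83.]
```

20 N at the knob gives no further motion at about t ≈ 0, so the keeper is on its stop. I'll back off to the centre, open and rise.

```bash
python3 -m jog '[{"linear":[0,-0.11,0],"roll":0},{"linear":[0,-0.11,0],"roll":0},{"linear":[0,0,0],"roll":0}]' -0.05; python3 k.py
python3 -m jog '[{"linear":[0,0,0],"roll":0},{"linear":[0,0,-0.3],"roll":0},{"linear":[0,0,-0.5],"roll":0},{"linear":[0,0,-0.7],"roll":0},{"linear":[0,0,-0.7],"roll":0},{"linear":[0,0,-0.7],"roll":0},{"linear":[-0.6,0,0],"roll":0},{"linear":[-0.6,0,0],"roll":0},{"linear":[-0.6,0,0],"roll":0},{"linear":[-0.6,0,0],"roll":0},{"linear":[-0.6,0,0],"roll":0},{"linear":[0,0,0],"roll":0}]'
python3 - <<'E'
from h import *
np.set_printoptions(precision=4,suppress=True)
O=np.array([.5553,-.2317]);R=np.array([[.468,.884],[-.884,.468]])
for n in("scene","wrist"):
  c=optics.calibration(n);i=np.ascontiguousarray(optics.get_image(n)[:,:,::-1]);cv2.imwrite(f"pics/{n}9.png",i);a=i.astype(int)
  for t in(0,.08,.12): 
    w=O+R.T@np.array([-.002+.12*np.sin(t),.06-.12*np.cos(t)]);print(n,t,"knob top/mid",proj(n,[*w,.085],c),proj(n,[*w,.07],c))
  hsv=cv2.cvtColor(i,cv2.COLOR_BGR2HSV);k=proj(n,[*(O+R.T@np.array([-.002,-.06])),.075],c)
  u,v=int(k[0]),int(k[1]);m=(a.max(2)<45)
  if 30<u<530 and 20<v<400:
    for r in range(v-16,v+17,3): print(r,''.join('#' if m[r,j] else '.' for j in range(u-30,u+30)))
  for nm,mk,z in(("red",(a[...,2]>80)&(a[...,1]<70)&(a[...,0]<70),.028),("blue",(hsv[...,0]>105)&(hsv[...,0]<130)&(hsv[...,1]>150)&(hsv[...,2]>70),.025)):
    kk,l,st,ce=cv2.connectedComponentsWithStats(mk.astype(np.uint8))
    for j in range(1,kk):
      if st[j,4]>40:
        q=R@(onz(n,*ce[j],z,c)[:2]-O)
        if abs(q[0])<.09 and abs(q[1])<.06: print(n,nm,st[j],"tray",q)
E
```

```text
time_s: 12.52
position: [0.6061, -0.2601, 0.0438]
tool_rot: [[0.886, -0.463, -0.0], [-0.463, -0.886, -0.0], [-0.0, 0.0, -1.0]]
ft_force: [-0.2, 0.5, 0.1]
grip_width: 0.0407
gripper_force: 0.0
finger centre r 0.1182 t -0.011 tool tang t 1.566 y ang -117.6013031082157 f_tan -0.4 [-0.2  0.5  0.1] [-33.  41.  68.  -0.  72.  84.]
time_s: 13.52
position: [0.4966, -0.2034, 0.1602]
tool_rot: [[0.886, -0.465, -0.002], [-0.465, -0.886, 0.001], [-0.002, 0.0, -1.0]]
ft_force: [1.2, -0.3, 0.3]
grip_width: 0.0405
gripper_force: 0.0
scene 0 knob top/mid [272.3479 248.4705] [272.5142 256.825 ]
scene 0.08 knob top/mid [277.4847 250.2663] [277.6049 258.6613]
scene 0.12 knob top/mid [280.1833 251.0902] [280.279  259.5039]
238 ............................................................
241 ............................................................
244 ............................................................
247 ............................................................
250 .............................########.......................
253 ...........................###########....................
[... 964 characters left out ...]
..............................
49 ............................................................
52 ............................................................
55 ............................................................
58 .....................................##.....................
61 ......................##............###.....................
64 ......................################......................
67 .........................##########.........................
wrist red [290 149  75   7 227] tray [-0.0455  0.021 ]
wrist red [290 165  74   6 125] tray [-0.0489  0.0378]
wrist blue [291  94  68  16 981] tray [-0.043  -0.0268]
wrist blue [264  96  10  13 117] tray [ 0.0112 -0.0267]
```

```bash
python3 -c "
from rig import env
print(env.close_job())"
```

```text
the job is handed in; nothing more can be done
None
```

The large screwdriver lies released in the free lane, blade the same way as the small one, which is still in its own lane. The keeper held at its stop against a 20 N push, and the last images put the knob within about 0.03 rad of shut. The job is handed in at about 14 s, with no check made afterwards that the flux bottle and spool had not moved and no verdict returned.

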